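Light up the control box and hold its cover open

ROBOT

A 6-joint arm with a two-finger parallel gripper is mounted at the origin on the work surface. World frame = base frame: x ahead of the robot, y to its left, z up, the work surface at z = 0. Lengths are in m, angles in rad, forces in N, time in s.
With the tool pointing down it reaches from about 0.35 to 0.8 m from the base axis. Payload 7.3 kg.
Tool frame: the origin (TCP) lies between the finger pads; the fingertips stand 14 mm ahead of it and the grasp point (between the pads) lies 5 mm behind it; z points along the fingers, y is the line along which they close (so a half turn about z gives the same grasp; the last joint's range is limited). The gripper opens to 85 mm and grips with 20 to 120 N. Pads are 22 mm wide; open, the fingers measure 114 mm over their backs; the gripper's body (76 mm by 85 mm) begins 54 mm behind the grasp point. The pads swing forward as they close: fully open they stand 13 mm farther back than shut.
Start: joints at [-1.309, 0.342, 1.524, -0, 1.275, -0.146], TCP at [0.208, -0.482, 0.245] pointing down, gripper open.
Joint ranges: [-2.53, 2.53], [-0.77, 2.02], [0.04, 2.7], [-1, 4.14], [0.28, 2.66], [-3.11, 3.11]. Speed limits (rad/s): [2.57, 2.57, 3.14, 3.14, 3.14, 3.14].

INTERFACE

Orientations are given as a rotation vector (axis times angle).
In Python, from bench import manip gives the robot as it stands. The module is installed in compiled form; this text tells all that it offers.
- The arm moves only by the shell command python3 -m handwheel 'ROWS' [FORCE]. ROWS is JSON, a list of rows, each a list of 5 numbers: the opening, from 0 (shut) to 1 (fully open), then the shift along the tool's x, y, z in units of 0.1 m (1.0 is 0.1 m), then the turn about the tool's z in units of 60 degrees (1.0 is 60 degrees). In form: [[fingers, dx, dy, dz, turn], ...]. A call has 1 to 12 rows; each row is the pose to reach, as a shift and turn from the pose commanded when the call began, along the tool's axes at that moment; what a row does not reach only later rows make up. A row lasts 1/10 s, in which the tool goes at most 50 mm and 8.59 degrees, less where a joint would pass 70% of its speed; a pose out of reach is approached as far as the arm can. A call with a number of a shift or a turn outside -1 to 1 is refused whole. A call with a gripper value outside its range is refused whole. The fingers move at their own pace and stop on an object; FORCE is the grip in N (left out, the last holds). Time passes only in rows, so rows that repeat a pose let the fingers close. It gives the time, the measured TCP pose, the force, the opening and the grip force at its end, in the units of the state.
- manip.sense(): the state, without advancing time (a new reading comes with each control period).
- manip.read_camera(name): name is "side" or "top" or "wrist"; returns a dict with "img" (480x640x3 uint8, blue, green, red), "fx", "fy", "cx", "cy" (pixels), "world_from_camera" (4x4, takes a point from camera to world coordinates). Camera axes: x right, y down, z forward; pixel columns grow to the right and rows downward; lengths in m; the calibration is good to about 2 mm. The wrist camera is an equidistant fisheye: a pixel r from the principal point sees the ray r / f radians off the axis. A picture is of the moment at which its call begins. There is no depth.
- manip.close_job(): hands the job in; it is judged then, once.
Trained networks look in the newest picture that a camera, given by its name, has taken for a name from the list of things; names that differ only in an ending like _2 or _b are one class to them, and where a whole thing is asked for, a point or a joint stands for the part that bears it (a point fixed in the world has none). Each returns a list of dicts, best first, with "p" (0 to 1); they miss things now and then, are a little off and sometimes report something else, mostly with a low value. They report only what shows in the picture. A call takes as long as a camera call. They do not tell look-alikes from the thing itself.
- manip.spot_in(name, camera): "xy" ([column, row] in pixels, amid what is visible of it).
- manip.silhouettes(name, camera): "region" (480x640 bool, what is visible of it) and "xy" ([column, row] in pixels, amid what is visible of it).
- manip.tip_of(name, camera): "xy" ([column, row] in pixels: a listed point, or the origin of a listed thing).
The state is a dict: "clock": time; "joint_positions": joint angles; "qvel": joint speeds; "effort": joint torques, N m; "eef_pos": TCP position; "orientation": TCP orientation; "ft_force": force on the tool from outside, world axes, zero at the start; "torque": the same for the moment, N m; "opening": finger opening in m; "gripper_force": force on a finger pad.
Only numpy, scipy, OpenCV 4.12 (cv2) and the standard library are available. Lean on these libraries where they do the work, as an engineer would, in place of code of your own. Each camera call takes 0.05 s, during which the arm holds its last target. There are 200 camera calls.

TASK

Take the clip-on lamp off the tool tray and clip it onto the top edge of the bin rack's back board, its head on the side towards the control box. Then lift the control box's cover and hold it open at 60 degrees, give or take 5, so that I can work inside: it falls shut if let go, so finish while still holding it there, with the lamp still clipped in place. Do not disturb the multimeter, the tape or the screw jar.

Things in the scene. Friction and masses are not known exactly. Their poses are not given: they have to be found in the camera images.
- lamp: Black battery work lamp on a sprung clip like a clothes peg, 0.13 kg; origin on its pivot pin. On a board: z up, jaws down, two handles up, x across the board, y along its edge, head to -y. This is the pose of the +x handle, +x jaw and head, so squeezing tilts it 0.28 rad about its y; the pivot stays midway. At the start it is clipped on the tool tray's back board, pivot 15 mm above the edge
- lamp_grip (a point): between the handles, 45 mm above the pivot (fixed to the lamp's frame). Handles flat, 22 mm wide (y), leaning out 0.28 rad each, ending 63 mm above the pivot; 50 mm over their outsides here, 59 mm at the top. Squeezing them along x with 10 to 15 N until they stop, parallel and 21 mm over their outsides, opens the jaws to 42 mm at the tips, 28 mm at the top of the pads
- lamp_tip (a point): midway between the jaw tips when on a board, 55 mm below the pivot (fixed to the lamp's frame). Jaws 22 mm wide (y), gripping pads from 30 to 55 mm below the pivot, parallel and 12 mm apart on a board; pin and cheeks reach 8 mm below the pivot
- lamp_head (a point): middle of the lamp head's white front, 68 mm from the pivot towards -y and 22 mm above it; the head is round, 56 mm across, 22 mm thick, fixed on a short stiff neck, and shines to -y
- lamp_jaw (a joint): angle between the clip's two halves (rad): 0 with the jaws parallel 12 mm apart (on a board), 0.56 with the handles fully squeezed, -0.15 when shut on nothing
- tool_tray: Plywood tool tray fixed on the bench, to the right. Origin under it. Its back board (12 mm thick in x, 200 mm long in y, centred at x 60 mm) has its top edge 130 mm above the bench; the rest (x from -76 mm to the board) is 60 mm high and holds hand tools
- bin_rack: Plywood rack with two grey parts bins, fixed on the bench, to the left. Origin under it. Its back board (12 mm thick in x, 220 mm long in y, centred at x 50 mm) has its top edge 160 mm above the bench; the bins in front of it (x from -66 mm to the board) are 67 mm high. The lamp belongs on this board, anywhere along its top edge
- rack_edge (a point): middle of the top edge of the bin rack's back board, 160 mm above the bench; axes as the rack: x through the board, y along the edge
- control_box: Grey sheet-steel electrical control box, 200 mm (x) by 250 mm (y) and 116 mm high without its cover, lying on its back, fixed on the bench in the middle. Origin under its centre; its -x side faces the robot
- cover (a joint): opening angle of the control box's cover (rad): 0 shut, 1.047 at 60 degrees, at most 1.9. Hinged along the box's far (+x) upper edge, the near edge lifts; the cover is 0.75 kg, with hardly any hinge friction, and falls shut
- cover_hinge (a point): middle of the cover's hinge line, 118 mm above the bench; the line runs along its y; x and z turn with the cover
- cover_handle (a point): middle of the bow handle's round steel grip bar: 12 mm thick, 120 mm long between its legs, parallel to the hinge, axis 40 mm above the cover's top face, 35 mm in from the near edge, 176 mm from the hinge line (170 mm along the cover, 46 mm above the hinge). Axes turn with the cover: x from the near edge to the hinge, z out of its top
- multimeter: bystander: black multimeter lying on the bench, 150 x 75 x 32 mm, origin under its centre
- tape: bystander: roll of black tape lying flat, 76 mm across, 19 mm high, origin under its centre
- screw_jar: bystander: glass jar with a steel cap, 60 mm across, 75 mm high, origin under its centre
There are look-alikes about, which are no part of the job. What is shaped like the lamp but green, turquoise or yellow is not meant.

How it is judged:
On the way:
1. the lamp is clipped on the top edge of the bin rack's back board, let go, its head towards the control box, the cover still shut (z of lamp_tip in the frame of rack_edge below -0.015 m and z of lamp in the frame of rack_edge above 0.004 m and x of lamp in the frame of rack_edge between -0.012 and 0.012 m and y of lamp in the frame of rack_edge between -0.11 and 0.11 m and y of control_box in the frame of lamp below -0.05 m and value of joint lamp_jaw between -0.08 and 0.12 rad and contact force between lamp and bin_rack above 4 N and contact force between lamp and the fingers below 0.2 N and linear speed of lamp below 0.03 m/s and value of joint cover below 0.1 rad), for 0.3 s.
At the end, for the whole second after the job is handed in: Cover still at 55 to 65 degrees, carried by the fingers alone (0.8 N or more). Lamp clipped on the rack board's top edge: jaws closed and pressing, 15 mm or more over it, pivot above the edge and within its length, head on the control box's side, untouched by the robot (value of joint cover between 0.96 and 1.135 rad and velocity of joint cover between -0.05 and 0.05 rad/s and contact force between cover and the fingers above 0.8 N and contact force between cover and lamp below 0.2 N and contact force between cover and screw_jar below 0.2 N and contact force between cover and multimeter below 0.2 N and contact force between cover and tape below 0.2 N and z of lamp_tip in the frame of rack_edge below -0.015 m and z of lamp in the frame of rack_edge above 0.004 m and x of lamp in the frame of rack_edge between -0.012 and 0.012 m and y of lamp in the frame of rack_edge between -0.11 and 0.11 m and y of control_box in the frame of lamp below -0.05 m and value of joint lamp_jaw between -0.08 and 0.12 rad and contact force between lamp and bin_rack above 4 N and contact force between lamp and the arm below 0.2 N and contact force between lamp and the fingers below 0.2 N); the arm keeps its last pose, push and grip.
It fails at once if the multimeter is disturbed (moved 30 mm) (distance of multimeter from where it was at the start of the episode above 0.03 m).
It fails at once if the tape is disturbed (moved 30 mm) (distance of tape from where it was at the start of the episode above 0.03 m).
It fails at once if the screw jar is disturbed (moved 30 mm) (distance of screw_jar from where it was at the start of the episode above 0.03 m).
It also fails if it takes over 64 s, if anything falls off the work surface, if the arm or the gripper's body presses on something with over 40 N, if the wrist force passes 120 N, or if a joint passes its speed limit or range.

## Working session

There is one attempt and no reset: what is moved stays moved. The work goes in short steps, Python scripts to look and compute and a shell command to move; the robot and the scene stay as the last step left them, time stands still between calls to the robot, and variables do not carry over. Pictures are saved under pics/ and viewed, at most 13 in all, crops included, and the job is handed in when it is done.

```bash
mkdir -p pics
cat > h.py <<'E'
from bench import manip
import numpy as np, cv2
from scipy.spatial.transform import Rotation as R
def ray(c,xy):
    M=np.array(c["world_from_camera"]); u=np.array([(xy[0]-c["cx"])/c["fx"],(xy[1]-c["cy"])/c["fy"]])
    if c.get("fish"):
        r=np.linalg.norm(u); d=np.array([*(u/max(r,1e-9)*np.sin(r)),np.cos(r)])
    else: d=np.array([*u,1.])
    d=M[:3,:3]@d; return M[:3,3],d/np.linalg.norm(d)
def cam(n):
    c=manip.read_camera(n); c["fish"]=n=="wrist"; return c
def atz(c,xy,z):
    o,d=ray(c,xy); return o+d*(z-o[2])/d[2]
def tri(rs):
    A=sum(np.eye(3)-np.outer(d,d) for o,d in rs); b=sum((np.eye(3)-np.outer(d,d))@o for o,d in rs)
    p=np.linalg.solve(A,b); return p,[np.linalg.norm((np.eye(3)-np.outer(d,d))@(p-o)) for o,d in rs]
E
python3 - <<'E'
from h import *
np.set_printoptions(precision=3,suppress=True)
for n in ["side","top","wrist"]:
    c=cam(n); cv2.imwrite(f"pics/{n}0.png",c["img"]); print(n,c["fx"],c["cx"],c["cy"],np.array(c["world_from_camera"]).round(3).tolist())
    if n=="wrist": continue
    for k in ["lamp","lamp_grip","lamp_tip","lamp_head","tool_tray","bin_rack","rack_edge","control_box","cover_hinge","cover_handle","multimeter","tape","screw_jar"]:
        print(k,[(round(d["p"],2),np.round(d["xy"]).tolist()) for d in manip.tip_of(k,n)])
E
```

```text
side 589.0851323385119 330.84481367466844 247.80948851048132 [[0.994, -0.091, 0.065, 0.401], [-0.111, -0.733, 0.671, -0.945], [-0.014, -0.674, -0.739, 1.138], [0.0, 0.0, 0.0, 1.0]]
lamp [(0.97, [230.0, 469.0]), (0.96, [359.0, 381.0]), (0.55, [260.0, 330.0])]
lamp_grip [(0.78, [429.0, 420.0]), (0.77, [208.0, 472.0]), (0.74, [283.0, 323.0]), (0.71, [375.0, 198.0])]
lamp_tip [(0.92, [237.0, 344.0]), (0.76, [356.0, 396.0])]
lamp_head [(0.81, [212.0, 438.0]), (0.76, [284.0, 347.0]), (0.72, [443.0, 454.0]), (0.6, [360.0, 406.0])]
tool_tray [(0.94, [326.0, 418.0]), (0.22, [359.0, 380.0])]
bin_rack [(0.89, [321.0, 176.0])]
rack_edge [(0.94, [341.0, 138.0]), (0.7, [323.0, 177.0])]
control_box [(0.63, [365.0, 260.0])]
cover_hinge [(0.92, [413.0, 228.0])]
cover_handle [(0.8, [340.0, 219.0])]
multimeter [(0.61, [287.0, 276.0]), (0.22, [323.0, 175.0])]
tape [(0.74, [418.0, 356.0])]
screw_jar [(0.96, [371.0, 196.0])]
top 525.5330223589154 330.0989396922121 234.8286205419954 [[-0.019, -0.98, 0.198, 0.221], [-1.0, 0.02, 0.003, -0.038], [-0.006, -0.198, -0.98, 1.461], [0.0, 0.0, 0.0, 1.0]]
lamp [(0.8
[... 162 characters left out ...]
0, 345.0]), (0.54, [369.0, 292.0])]
lamp_tip [(0.81, [463.0, 230.0]), (0.78, [491.0, 216.0]), (0.66, [489.0, 305.0])]
lamp_head [(0.93, [495.0, 182.0]), (0.79, [475.0, 340.0]), (0.6, [499.0, 225.0]), (0.5, [398.0, 285.0])]
tool_tray [(0.86, [457.0, 260.0]), (0.58, [188.0, 241.0])]
bin_rack [(0.64, [188.0, 242.0])]
rack_edge [(0.77, [177.0, 212.0])]
control_box []
cover_hinge [(0.88, [307.0, 163.0])]
cover_handle [(0.93, [306.0, 217.0])]
multimeter [(0.87, [314.0, 280.0])]
tape [(0.83, [410.0, 184.0])]
screw_jar []
wrist 371.64829954431775 321.44866422052746 238.01214107003094 [[0.396, -0.869, -0.297, 0.284], [-0.918, -0.374, -0.128, -0.449], [0.0, 0.323, -0.946, 0.374], [0.0, 0.0, 0.0, 1.0]]
```

View pics/side0.png

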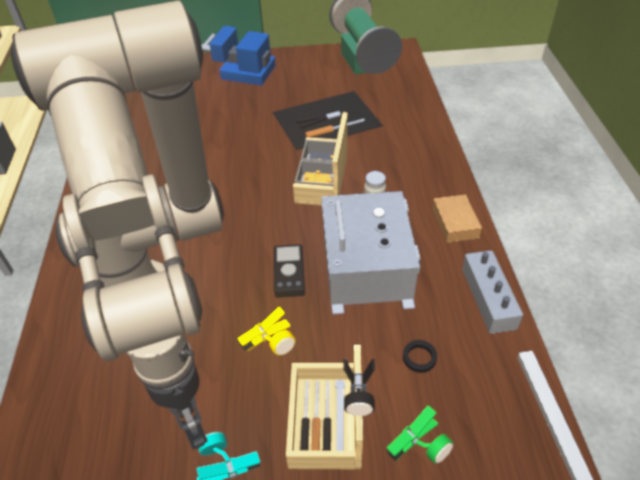

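View pics/top0.png

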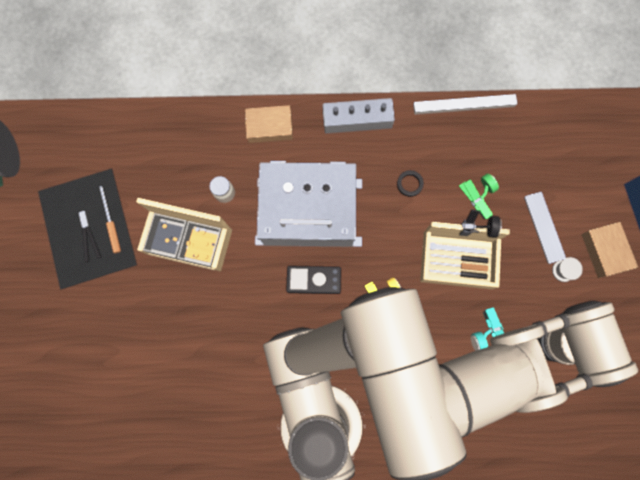

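View pics/wrist0.png

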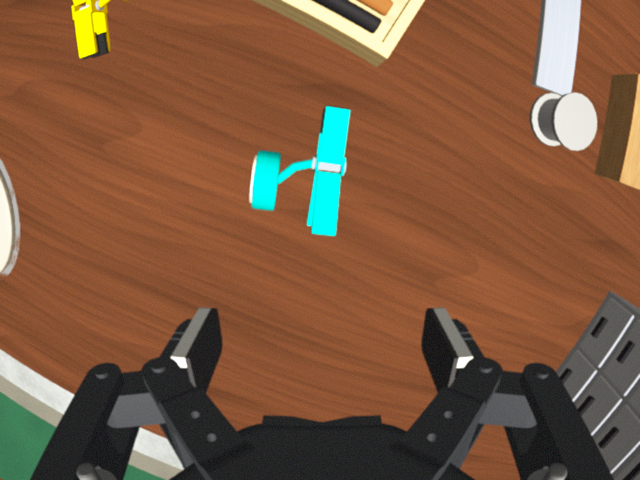

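The pictures show four lamp-shaped things:
- the black lamp clipped on the tray, side (359,381), top (468,227)
- a green one on the bench, side (415,435), top (478,198)
- a turquoise one, side (230,465), top (490,328)
- a yellow one, side (265,333), top (383,287)

The rack is at top (180,235), the jar at top (221,188), the tape at top (410,184) and the multimeter at top (314,280). I choose the black lamp on the tray and check it in a close crop.

Run:
```python
from h import *
np.set_printoptions(precision=3,suppress=True)
S=cam("side");T=cam("top")
def crop(c,x,y): return cv2.resize(c["img"][y:y+75,x:x+100],(400,300),interpolation=cv2.INTER_CUBIC)
cv2.imwrite("pics/crop.png",np.vstack([np.hstack([crop(S,310,340),crop(T,415,200)]),np.hstack([crop(S,280,100),crop(T,130,190)])]))
for k,a,b in [("lamp",(359,381),(468,227)),("head",(360,406),(499,225)),("rack_edge",(341,138),(177,212)),("hinge",(413,228),(307,163)),("handle",(340,219),(306,217))]:
    print(k,*tri([ray(S,a),ray(T,b)]))
s=manip.sense(); print(s["eef_pos"],R.from_rotvec(s["orientation"]).as_matrix(),s["opening"])
for n in ["lamp","tool_tray","bin_rack"]:
  for c in ["side","top"]:
    for d in manip.silhouettes(n,c)[:4]: print(n,c,d["p"],d["xy"],cv2.minAreaRect(np.argwhere(d["region"])[:,::-1].astype(np.float32)))
```

```text
lamp [ 0.502 -0.388  0.143] [np.float64(0.0017249268762102035), np.float64(0.001724926876210134)]
head [ 0.495 -0.457  0.178] [np.float64(0.00078243540452598), np.float64(0.0007824354045260058)]
rack_edge [0.559 0.361 0.142] [np.float64(0.003209159510861828), np.float64(0.0032091595108620845)]
hinge [0.694 0.024 0.113] [np.float64(0.0021947050557599283), np.float64(0.002194705055759737)]
handle [0.523 0.025 0.168] [np.float64(0.005617184140524517), np.float64(0.005617184140524615)]
[ 0.208 -0.482  0.245] [[ 0.918  0.397  0.   ]
 [ 0.397 -0.918 -0.   ]
 [ 0.     0.    -1.   ]] 0.08522605307734529
lamp side 0.97 [218.3, 461.1] ((228.0, 455.5), (47.0, 62.0), 90.0)
lamp side 0.82 [421.7, 440.5] ((423.07061767578125, 443.7303466796875), (48.60553741455078, 63.80135726928711), 44.144901275634766)
lamp side 0.71 [272.3, 333.4] ((269.4250183105469, 339.3414001464844), (39.67848205566406, 53.99025344848633), 53.392921447753906)
lamp side 0.66 [356.4, 393.2] ((358.5, 387.0), (56.0, 31.0), 90.0)
lamp top 0.86 [485.1, 192.7] ((484.89935302734375, 193.07049560546875), (42.272369384765625, 33.6704
[... 257 characters left out ...]
65607452392578), 49.08561706542969)
tool_tray side 0.84 [320.6, 418.8] ((323.4999694824219, 406.4999694824219), (74.99998474121094, 122.99998474121094), -0.0)
tool_tray side 0.65 [420.2, 345.4] ((418.94122314453125, 355.2353210449219), (34.92512893676758, 32.98484420776367), 14.03624439239502)
bin_rack side 0.61 [317.6, 166.6] ((321.1845703125, 157.10269165039062), (48.457881927490234, 96.27295684814453), 8.530765533447266)
bin_rack top 0.66 [478.1, 224.9] ((481.4000244140625, 222.8000030517578), (39.659481048583984, 26.847408294677734), 3.6913859844207764)
bin_rack top 0.63 [184.2, 236.5] ((180.04212951660156, 233.81739807128906), (99.08809661865234, 53.591514587402344), 12.994616508483887)
```

View pics/crop.png

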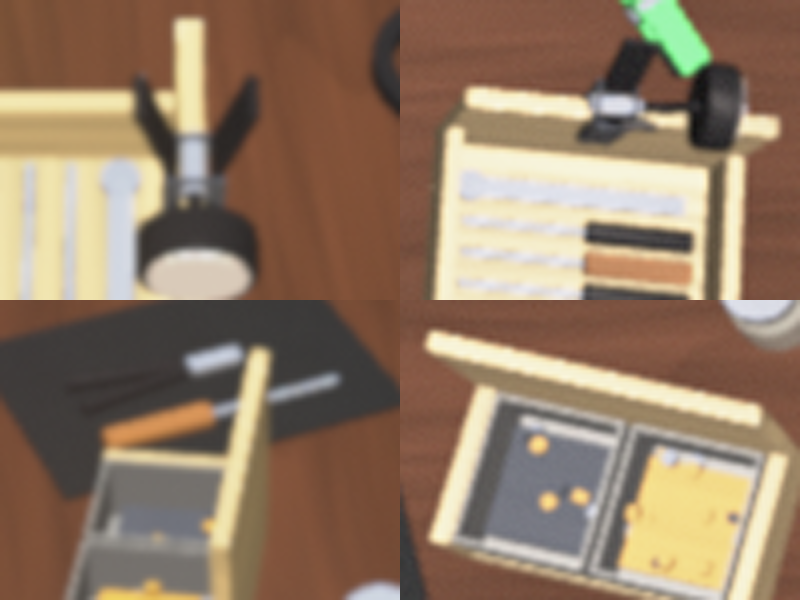

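The close crop shows the black lamp clipped on the tray's back board, with handles up and its head towards the side camera (-y). That is the right one. The board top-edge ends are at top (431.5,224.3)-(509.7,231.8) for the tray and (137,200.5)-(220,218.2) for the rack.

Run:
```python
from h import *
np.set_printoptions(precision=4,suppress=True)
S=cam("side");T=cam("top"); s=manip.sense()
for n,z,a,b in [("tray",.13,(431.5,224.3),(509.7,231.8)),("rack",.16,(137,200.5),(220,218.2))]:
    p,q=atz(T,a,z),atz(T,b,z); v=p-q
    print(n,p,q,(p+q)/2,np.linalg.norm(v),"yaw",np.degrees(np.arctan2(-v[0],v[1])))
print("rack side",atz(S,(344.5,112.5),.16),atz(S,(335,162.5),.16))
print("pivot top",atz(T,(468.5,226),.15),"side",atz(S,(358.5,382),.15))
Rm=R.from_rotvec(s["orientation"]).as_matrix(); print("tool y dir deg",np.degrees(np.arctan2(Rm[1,1],Rm[0,1])))
print("tool-frame shift to (0.503,-0.39):",Rm.T@(np.array([.503,-.39,.245])-s["eef_pos"]))
```

```text
tray [ 0.5119 -0.2978  0.13  ] [ 0.488  -0.4982  0.13  ] [ 0.5   -0.398  0.13 ] 0.2018691870630818 yaw -6.819526585493952
rack [0.5834 0.4591 0.16  ] [0.5324 0.2448 0.16  ] [0.5579 0.352  0.16  ] 0.22029290375160707 yaw -13.40781658782443
rack side [0.5834 0.4548 0.16  ] [0.531  0.2383 0.16  ]
pivot top [ 0.5012 -0.3878  0.15  ] side [ 0.5016 -0.3937  0.15  ]
tool y dir deg -66.6322451987785
tool-frame shift to (0.503,-0.39): [0.3071 0.0325 0.0003]
```

```bash
python3 -m handwheel '[[1,0.5,0,-0.3,0],[1,1,0.1,-0.3,0],[1,1,0.1,-0.3,0]]'
python3 -m handwheel '[[1,0.5,0,0,0],[1,1,0.1,0,0],[1,1,0.1,0,0]]'
python3 -m handwheel '[[1,0.5,0,0,-0.14],[1,1,0.13,0,-0.28],[1,1.07,0.13,0,-0.42]]'
python3 -m handwheel '[[1,0.5,0,0,-0.2],[1,1,0.13,0,-0.42],[1,1,0.13,0,-0.7],[1,1,0.13,0,-1],[1,1,0.13,0,-1],[1,1,0.13,0,-1],[1,1,0.13,0,-1],[1,1,0.13,0,-1]]'
python3 - <<'E'
from h import *
s=manip.sense(); print(s["eef_pos"],s["joint_positions"],s["clock"])
E
```

```text
clock: 2.25
eef_pos: [0.3079, -0.4503, 0.2764]
orientation: [3.073, 0.641, 0.004]
ft_force: [0.1, -0.2, 0.6]
opening: 0.0856
gripper_force: 0.0
clock: 2.55
eef_pos: [0.404, -0.419, 0.2747]
orientation: [-3.074, -0.644, -0.002]
ft_force: [-0.2, -0.4, 0.2]
opening: 0.0857
gripper_force: 0.0
clock: 3.35
eef_pos: [0.4961, -0.3937, 0.2749]
orientation: [-2.345, -2.09, 0.001]
ft_force: [-0.5, -0.3, 0.8]
opening: 0.0854
gripper_force: 0.0
[ 0.49606291 -0.39371569  0.27492344] [-7.91616625e-01  5.30404257e-01  1.14297057e+00 -3.97896661e-04
  1.46893335e+00 -6.76659171e-01] 3.35out of range: a shift must lie within [-1, 1]
```

Run:
```python
from h import *
np.set_printoptions(precision=4,suppress=True)
W=cam("wrist"); cv2.imwrite("pics/w1.png",W["img"]); s=manip.sense()
for k,z in [("lamp",.145),("lamp_grip",.19),("lamp_head",.167),("lamp_tip",.09)]:
    for d in manip.tip_of(k,"wrist")[:3]: print(k,d["p"],d["xy"],atz(W,d["xy"],z))
Rm=R.from_rotvec(s["orientation"]).as_matrix(); print(s["eef_pos"],"tool y deg",np.degrees(np.arctan2(Rm[1,1],Rm[0,1])))
```

```text
lamp 0.86 [419.3, 236.0] [ 0.5673 -0.4059  0.145 ]
lamp 0.81 [327.0, 221.3] [ 0.4996 -0.3868  0.145 ]
lamp 0.66 [134.7, 284.8] [ 0.3315 -0.4225  0.145 ]
lamp_grip 0.95 [450.6, 209.3] [ 0.5773 -0.3744  0.19  ]
lamp_grip 0.63 [102.7, 297.4] [ 0.329  -0.4114  0.19  ]
lamp_grip 0.6 [331.1, 244.0] [ 0.5013 -0.3883  0.19  ]
lamp_head 0.9 [90.8, 243.7] [ 0.3155 -0.3755  0.167 ]
lamp_head 0.82 [175.2, 49.3] [ 0.4152 -0.2513  0.167 ]
lamp_head 0.58 [466.9, 269.2] [ 0.5981 -0.4279  0.167 ]
lamp_tip 0.8 [165.6, 265.2] [ 0.3374 -0.428   0.09  ]
lamp_tip 0.76 [379.5, 260.6] [ 0.5423 -0.4456  0.09  ]
lamp_tip 0.67 [104.2, 54.2] [ 0.313 -0.216  0.09 ]
[ 0.4961 -0.3937  0.275 ] tool y deg -6.843200967364103
```

View pics/w1.png

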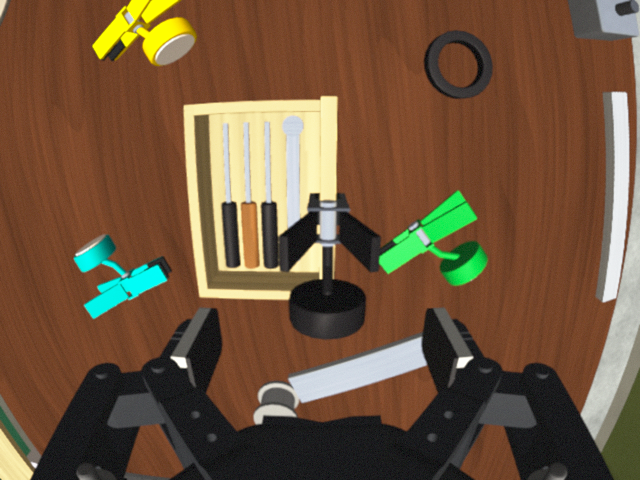

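The wrist view shows the lamp pivot at (328,205), handle tops at (285,250) and (375,250) and head at (327,307). The tray board is vertical in the image, so the tool is aligned. The green look-alike lies low at (425,240).

```bash
python3 -m handwheel '[[1,0.06,0.04,0,0],[1,0.06,0.04,0.4,0],[1,0.06,0.04,0.8,0],[1,0.06,0.04,0.9,0],[1,0.06,0.04,0.9,0],[1,0.06,0.04,0.9,0]]'
python3 -m handwheel '[[0.2,0,0,0,0],[0.2,0,0,0,0],[0.1,0,0,0,0],[0.1,0,0,0,0],[0.1,0,0,0,0],[0,0,0,0,0],[0,0,0,0,0],[0,0,0,0,0],[0,0,0,0,0],[0,0,0,0,0]]' 40
```

```text
clock: 4.2
eef_pos: [0.5023, -0.3884, 0.1872]
orientation: [2.344, 2.087, 0.0]
ft_force: [0.9, -0.9, 0.3]
opening: 0.0855
gripper_force: 0.0
clock: 5.2
eef_pos: [0.5019, -0.3878, 0.1876]
orientation: [2.344, 2.087, 0.001]
ft_force: [-0.9, 3.8, 9.6]
opening: 0.0201
gripper_force: 41.1
```

```bash
python3 -m handwheel '[[0,0,0,-0.2,0],[0,0,0,-0.4,0],[0,0,0,-0.7,0],[0,0,0,-1,0],[0,0,0,-1,0],[0,0,0,-1,0]]'
python3 -m handwheel '[[0,0,0,-0.35,0],[0,0,0,-0.35,0],[0,0,0,-0.35,0]]'
python3 - <<'E'
from h import *
np.set_printoptions(precision=4,suppress=True)
W=cam("wrist");S=cam("side");T=cam("top"); s=manip.sense()
for c in "wrist","side","top":
  for k in ["lamp","lamp_grip","lamp_tip","lamp_head"]:
    print(c,k,[(round(d["p"],2),np.round(d["xy"],1).tolist()) for d in manip.tip_of(k,c)[:4]])
a=cv2.resize(W["img"],(400,300)); 
def crop(c,x,y): return cv2.resize(c["img"][y:y+150,x:x+200],(400,300),interpolation=cv2.INTER_CUBIC)
cv2.imwrite("pics/c2.png",np.vstack([np.hstack([cv2.resize(W["img"][100:400,120:520],(400,300)),crop(S,260,270)]),np.hstack([crop(T,400,130),a])]))
E
```

```text
clock: 5.8
eef_pos: [0.5013, -0.3878, 0.2853]
orientation: [2.346, 2.089, -0.0]
ft_force: [-0.4, -0.4, -2.1]
opening: 0.02
gripper_force: 39.5
clock: 6.1
eef_pos: [0.5013, -0.3877, 0.3192]
orientation: [-2.346, -2.089, 0.0]
ft_force: [-0.4, -0.6, -1.6]
opening: 0.02
gripper_force: 39.6
wrist lamp [(0.88, [145.9, 34.8]), (0.83, [408.2, 227.5]), (0.62, [148.1, 277.9]), (0.6, [320.3, 273.9])]
wrist lamp_grip [(0.84, [117.0, 287.4]), (0.84, [172.5, 7.0]), (0.83, [289.2, 318.4]), (0.73, [433.5, 205.1])]
wrist lamp_tip [(0.94, [176.8, 255.1]), (0.88, [344.3, 244.1]), (0.88, [117.6, 64.6]), (0.86, [369.7, 254.9])]
wrist lamp_head [(0.98, [187.7, 62.7]), (0.97, [103.9, 237.6]), (0.81, [311.8, 401.3]), (0.69, [451.7, 260.0])]
side lamp [(0.98, [357.9, 342.7]), (0.92, [406.7, 438.0]), (0.82, [261.7, 329.3]), (0.67, [226.0, 466.3])]
side lamp_grip [(0.83, [281.8, 322.1]), (0.67, [207.9, 472.7])]
side lamp_tip [(0.64, [258.9, 457.8]), (0.59, [364.9, 362.5]), (0.59, [240.5, 341.7]), (0.55, [387.5, 452.4])]
side lamp_head [(0.94, [282.7, 346.1]), (0.9, [445.9, 452.3]), (0.81, [210.1, 435.3]), (0.78, [355.6, 373.0])]
top lamp [(0.86, [495.7, 327.2]), (0.71, [477.4, 202.2]), (0.49, [481.1, 217.6]), (0.22, [410.3, 182.0])]
top lamp_grip [(0.92, [501.3, 346.8]), (0.63, [485.2, 214.9]), (0.6, [469.7, 185.1])]
top lamp_tip [(0.92, [487.5, 304.1])]
top lamp_head [(0.81, [471.1, 344.5]), (0.71, [492.9, 181.6]), (0.62, [513.3, 217.3]), (0.3, [310.0, 159.9])]
```

View pics/c2.png

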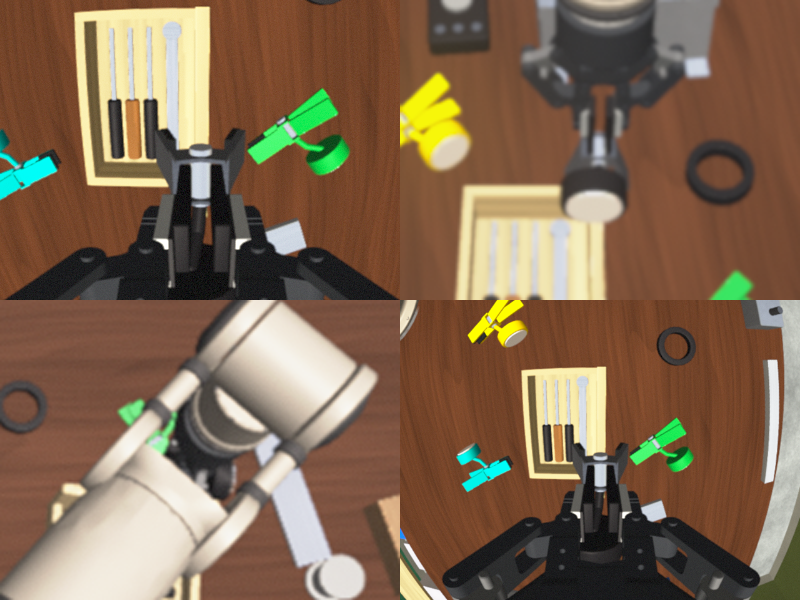

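The crops show the lamp held by its squeezed handles with jaws open. The pivot is at wrist (320,274), side (358,343), and the head at side (356,373).

Run:
```python
from h import *
np.set_printoptions(precision=4,suppress=True)
W=cam("wrist");S=cam("side"); s=manip.sense(); Rm=R.from_rotvec(s["orientation"]).as_matrix(); p0=np.array(s["eef_pos"])
for k,a,b in [("pivot",(320.3,273.9),(357.9,342.7)),("head",(311.8,401.3),(355.6,373.))]:
    p,e=tri([ray(W,a),ray(S,b)]); print(k,p,e,"tool frame",Rm.T@(p-p0))
```

```text
pivot [ 0.4995 -0.3855  0.271 ] [np.float64(0.0003142794186975476), np.float64(0.0003142794186973231)] tool frame [ 0.0021 -0.0021  0.0494]
head [ 0.4858 -0.456   0.2915] [np.float64(0.0008497836538816164), np.float64(0.0008497836538816022)] tool frame [-0.0696 -0.0076  0.0289]
```

```bash
python3 -m handwheel '[[0,0.2,0,0,0],[0,0.5,0,0,0],[0,0.8,-0.02,0,0],[0,1,-0.04,0,0]]'
python3 -m handwheel '[[0,0.33,0,0,0],[0,0.67,-0.02,0,0],[0,1,-0.04,0,0]]'
python3 -m handwheel '[[0,0.33,0,0,0],[0,0.67,-0.02,0,0],[0,1,-0.04,0,0]]'
python3 -m handwheel '[[0,0.33,0,0,0],[0,0.67,-0.02,0,0],[0,1,-0.04,0,0]]'
python3 -m handwheel '[[0,0.33,0,0,0],[0,0.67,-0.02,0,0],[0,1,-0.04,0,0]]'
python3 -m handwheel '[[0,0.33,0,0,0],[0,0.67,-0.02,0,0],[0,1,-0.04,0,0]]'
python3 -m handwheel '[[0,0.33,0,0,0],[0,0.67,-0.02,0,0],[0,1,-0.04,0,0]]'
python3 -m handwheel '[[0,0.2,0,0,0],[0,0.35,-0.01,0,0.05],[0,0.4,-0.02,0,0.11],[0,0.4,-0.02,0,0.11],[0,0.4,-0.02,0,0.11],[0,0.4,-0.02,0,0.11]]'
python3 - <<'E'
from h import *
np.set_printoptions(precision=4,suppress=True)
W=cam("wrist");S=cam("side");T=cam("top"); s=manip.sense()
Rm=R.from_rotvec(s["orientation"]).as_matrix(); p0=np.array(s["eef_pos"])
print(p0,"tool y deg",np.degrees(np.arctan2(Rm[1,1],Rm[0,1])))
for c in "wrist","side":
  for k in ["lamp","lamp_head","rack_edge","cover_handle","cover_hinge"]:
    print(c,k,[(round(d["p"],2),np.round(d["xy"],1).tolist()) for d in manip.tip_of(k,c)[:4]])
cv2.imwrite("pics/w3.png",W["img"])
E
```

```text
clock: 7.35
eef_pos: [0.5091, -0.2862, 0.3205]
orientation: [2.345, 2.09, 0.001]
ft_force: [-0.0, -0.5, -1.1]
opening: 0.0201
gripper_force: 39.6
clock: 7.65
eef_pos: [0.5165, -0.1869, 0.3204]
orientation: [2.346, 2.089, 0.0]
ft_force: [0.4, 0.3, -2.0]
opening: 0.02
gripper_force: 39.6
clock: 7.95
eef_pos: [0.5241, -0.087, 0.3205]
orientation: [2.346, 2.089, 0.001]
ft_force: [0.2, 0.1, -0.6]
opening: 0.0203
gripper_force: 39.6
clock: 8.25
eef_pos: [0.5317, 0.0128, 0.3205]
orientation: [2.346, 2.089, 0.001]
ft_force: [0.1, -0.3, -1.4]
opening: 0.0201
gripper_force: 39.6
clock: 8.55
eef_pos: [0.5393, 0.1126, 0.3205]
orientation: [2.346, 2.089, 0.001]
ft_force: [-0.2, -0.4, -1.5]
opening: 0.0203
gripper_force: 39.6
clock: 8.85
eef_pos: [0.5468, 0.2125, 0.3205]
orientation: [2.346, 2.089, 0.001]
ft_force: [0.6, -0.8, -0.9]
opening: 0.0205
gripper_force: 39.6
clock: 9.15
eef_pos: [0.5544, 0.3122, 0.3204]
orientation: [2.346, 2.089, 0.001]
ft_force: [0.7, -0.4, -1.4]
opening: 0.0203
gripper_force: 39.6
clock: 9.75
eef_pos: [0.5572, 0.3502, 0.3204]
orientation: [2.462, 1.951, 0.0]
ft_force: [0.1, 0.4, -1.4]
opening: 0.0199
gripper_force: 39.6
[0.5572 0.3502 0.3205] tool y deg -13.244507895950122
wrist lamp [(0.77, [319.7, 273.2])]
wrist lamp_head [(0.67, [311.4, 397.7])]
wrist rack_edge [(0.6, [321.3, 216.4]), (0.46, [342.0, 242.1])]
wrist cover_handle []
wrist cover_hinge []
side lamp [(0.91, [231.3, 467.6]), (0.89, [261.6, 329.6]), (0.7, [410.4, 438.7]), (0.62, [338.9, 100.6])]
side lamp_head [(0.94, [213.3, 439.4]), (0.79, [442.5, 451.2]), (0.55, [332.7, 111.3])]
side rack_edge [(0.63, [342.1, 135.3]), (0.38, [322.0, 177.3])]
side cover_handle [(0.8, [340.3, 218.5])]
side cover_hinge [(0.56, [410.2, 230.0])]
```

View pics/w3.png

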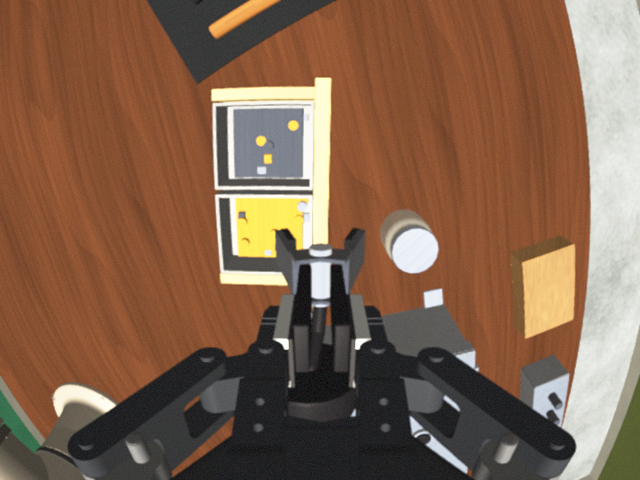

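The wrist view shows the rack board's top edge running vertically at column about 322, from (323,80) down to behind the lamp pivot at (320,273). Jaw tips are at (287,240) and (355,240), either side of the board.

Run:
```python
from h import *
np.set_printoptions(precision=4,suppress=True)
W=cam("wrist"); s=manip.sense(); Rm=R.from_rotvec(s["orientation"]).as_matrix(); p0=np.array(s["eef_pos"])
g=cv2.cvtColor(W["img"],cv2.COLOR_BGR2HSV)
for r in (85,120,150,180,205,225):
    row=W["img"][r].astype(int); m=[c for c in range(309,340) if row[c,2]>200 and row[c,0]<215 and row[c,2]-row[c,0]>40]
    print(r,m[0],m[-1],"tool-frame ends",Rm.T@(atz(W,(m[0],r),.16)-p0),Rm.T@(atz(W,(m[-1]+1,r),.16)-p0))
print("pivot",Rm.T@(atz(W,(319.7,273.2),.271)-p0))
for xy in [(287,240),(355,240)]: print("jawtip",Rm.T@(atz(W,xy,.216)-p0))
```

```text
85 315 331 tool-frame ends [ 0.1067 -0.0059  0.1602] [0.1067 0.007  0.1602]
120 314 330 tool-frame ends [ 0.0794 -0.0068  0.1602] [0.0794 0.0062 0.1602]
150 314 329 tool-frame ends [ 0.056  -0.0069  0.1602] [0.056  0.0055 0.1602]
180 314 329 tool-frame ends [ 0.0322 -0.007   0.1602] [0.0322 0.0056 0.1602]
205 313 328 tool-frame ends [ 0.0119 -0.0079  0.1602] [0.0119 0.0049 0.1602]
225 313 328 tool-frame ends [-0.0048 -0.008   0.1602] [-0.0048  0.005   0.1602]
pivot [ 0.0024 -0.002   0.0492]
jawtip [ 0.0017 -0.0241  0.1042]
jawtip [0.0017 0.0212 0.1042]
```

```bash
python3 -m handwheel '[[0,0,0,0.25,0.02],[0,0,0,0.5,0.02],[0,0,0,0.75,0.02],[0,0,0,0.98,0.02],[0,0,0,0.98,0.02],[0,0,0,0.98,0.02]]'
python3 -m handwheel '[[0.3,0,0,0,0],[0.5,0,0,0,0],[0.7,0,0,0,0],[0.85,0,0,0,0],[1,0,0,0,0],[1,0,0,0,0],[1,0,0,0,0],[1,0,0,0,0],[1,0,0,0,0]]'
```

```text
clock: 11.05
eef_pos: [0.5572, 0.3508, 0.2228]
orientation: [2.483, 1.925, -0.0]
ft_force: [-0.1, -0.6, -0.5]
opening: 0.0202
gripper_force: 39.5
clock: 11.95
eef_pos: [0.5571, 0.3507, 0.2223]
orientation: [2.483, 1.925, -0.0]
ft_force: [-0.4, 0.1, -0.1]
opening: 0.0854
gripper_force: 0.0
```

```bash
python3 -m handwheel '[[1,0,0,-0.2,0],[1,0,0,-0.5,0],[1,0,0,-1,0],[1,0,0,-1,0],[1,0,0,-1,0],[1,0,0,-1,0],[1,0,0,-1,0]]'
python3 - <<'E'
from h import *
np.set_printoptions(precision=4,suppress=True)
W=cam("wrist");S=cam("side"); s=manip.sense()
Rm=R.from_rotvec(s["orientation"]).as_matrix(); p0=np.array(s["eef_pos"])
for c in "wrist","side":
  for k in ["lamp","lamp_grip","lamp_head"]:
    print(c,k,[(round(d["p"],2),np.round(d["xy"],1).tolist()) for d in manip.tip_of(k,c)[:4]])
a=cv2.resize(W["img"],(400,300)); b=cv2.resize(S["img"][50:200,240:440],(400,300),interpolation=cv2.INTER_CUBIC)
cv2.imwrite("pics/c4.png",np.hstack([a,b]))
E
```

```text
clock: 12.65
eef_pos: [0.5567, 0.3505, 0.3206]
orientation: [-2.483, -1.924, 0.005]
ft_force: [-1.0, -0.2, -0.1]
opening: 0.0854
gripper_force: 0.0
wrist lamp [(0.91, [321.6, 217.9])]
wrist lamp_grip [(0.84, [322.4, 252.1])]
wrist lamp_head [(0.79, [322.8, 305.9]), (0.43, [280.3, 181.6])]
side lamp [(0.85, [230.6, 466.7]), (0.82, [259.3, 329.7]), (0.66, [338.8, 128.8]), (0.6, [409.4, 438.0])]
side lamp_grip [(0.89, [427.2, 420.7]), (0.74, [280.3, 323.3]), (0.64, [206.7, 470.9]), (0.61, [341.7, 117.5])]
side lamp_head [(0.83, [336.2, 140.6]), (0.8, [210.6, 438.1]), (0.75, [446.0, 452.6]), (0.72, [283.5, 346.8])]
```

View pics/c4.png

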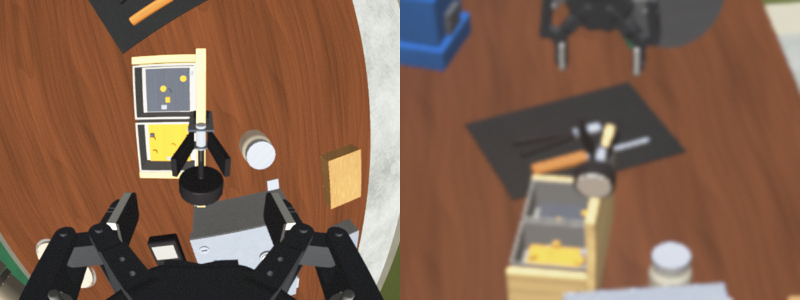

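The lamp sits upright on the rack board with its jaws over the edge: wrist pivot (322,218), head at side (336,141), on the box side. The gripper is clear. Next is the cover handle.

```bash
python3 -m handwheel '[[1,-0.3,0.05,0,0],[1,-0.6,0.1,0,0],[1,-1,0.15,0,0]]'
python3 -m handwheel '[[1,-0.33,0.05,0,0],[1,-0.67,0.1,0,0],[1,-1,0.15,0,0]]'
python3 -m handwheel '[[1,-0.33,0.05,0,-0.05],[1,-0.67,0.1,0,-0.1],[1,-1,0.15,0,-0.2],[1,-1,0.15,0,-0.24],[1,-1,0.15,0,-0.24],[1,-1,0.15,0,-0.24],[1,-1,0.15,0,-0.24]]'
python3 - <<'E'
from h import *
np.set_printoptions(precision=4,suppress=True)
W=cam("wrist");S=cam("side");T=cam("top"); s=manip.sense()
Rm=R.from_rotvec(s["orientation"]).as_matrix(); p0=np.array(s["eef_pos"])
print(p0,"tool y deg",np.degrees(np.arctan2(Rm[1,1],Rm[0,1])))
for c,C in (("wrist",W),("side",S),("top",T)):
  for k in ["cover_handle","cover_hinge","lamp"]:
    print(c,k,[(round(d["p"],2),np.round(d["xy"],1).tolist(),atz(C,d["xy"],{"h":.164}.get(k[6:7],.118) if k!="cover_hinge" else .118)) for d in manip.tip_of(k,c)[:4]])
cv2.imwrite("pics/w5.png",W["img"])
E
```

```text
clock: 13.35
eef_pos: [0.5464, 0.2499, 0.3219]
orientation: [-2.481, -1.927, -0.0]
ft_force: [0.0, -0.6, -0.7]
opening: 0.0857
gripper_force: 0.0
clock: 13.65
eef_pos: [0.5359, 0.1482, 0.3225]
orientation: [2.483, 1.925, 0.001]
ft_force: [0.6, -0.3, -1.2]
opening: 0.0854
gripper_force: 0.0
clock: 14.35
eef_pos: [0.5259, 0.0496, 0.3223]
orientation: [2.222, 2.221, 0.0]
ft_force: [-0.1, 0.1, -1.0]
opening: 0.0852
gripper_force: 0.0
[0.5259 0.0496 0.3222] tool y deg 0.002337324906179986
wrist cover_handle [(0.93, [308.8, 243.1], array([0.5142, 0.0302, 0.164 ]))]
wrist cover_hinge [(0.75, [481.0, 235.1], array([0.6852, 0.0217, 0.118 ]))]
wrist lamp [(0.89, [175.6, 338.1], array([ 0.3582, -0.1014,  0.118 ])), (0.75, [181.2, 461.2], array([ 0.3102, -0.3403,  0.118 ]))]
side cover_handle [(0.9, [337.5, 216.1], array([0.5135, 0.0374, 0.164 ]))]
side cover_hinge [(0.76, [409.8, 225.3], array([0.6888, 0.0304, 0.118 ]))]
side lamp [(0.72, [265.6, 330.5], array([ 0.3301, -0.234 ,  0.118 ])), (0.61, [410.9, 438.0], array([ 0.5827, -0.4994,  0.118 ])), (0.56, [231.7, 469.3], array([ 0.2604, -0.519 ,  0.118 ])), (0.16, [408.7, 230.3], array([0.6828, 0.0142, 0.118 ]))]
top cover_handle [(0.74, [307.8, 220.2], array([0.5216, 0.0212, 0.164 ]))]
top cover_hinge [(0.77, [309.2, 161.5], array([0.6938, 0.0178, 0.118 ])), (0.45, [314.2, 279.7], array([0.3754, 0.0085, 0.118 ]))]
top lamp [(0.9, [480.1, 200.0], array([ 0.5775, -0.4319,  0.118 ])), (0.72, [174.1, 208.9], array([0.5702, 0.3758, 0.118 ])), (0.6, [379.9, 302.5], array([ 0.314 , -0.1576,  0.118 ]))]
```

View pics/w5.png

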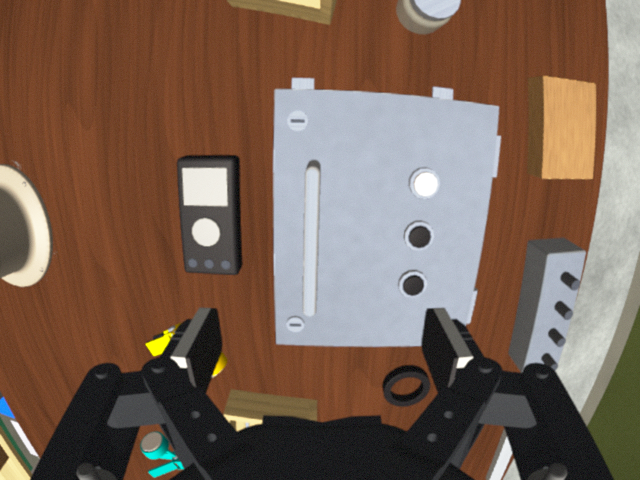

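The wrist view shows the handle bar from (313,165) to (309,315), with its middle at (311,241). The cover is shut and the knobs are away from the bar. The multimeter at (210,215) and the tape at (407,385) are undisturbed.

Run:
```python
from h import *
np.set_printoptions(precision=4,suppress=True)
W=cam("wrist"); s=manip.sense(); Rm=R.from_rotvec(s["orientation"]).as_matrix(); p0=np.array(s["eef_pos"])
g=cv2.cvtColor(W["img"],cv2.COLOR_BGR2GRAY).astype(int); P=[]
for r in range(185,301,15):
    row=g[r,295:330]; P.append(atz(W,(295+np.average(np.arange(35),weights=np.clip(row-np.median(row)-8,0,None)),r),.168))
P=np.array(P); f=np.polyfit(P[:,1],P[:,0],1); print(P,"slope deg",np.degrees(np.arctan(f[0])))
for xy in [(313,165),(309,315),(275,88),(498,106),(277,345)]: print(atz(W,xy,.164 if xy[0]>300 and xy[0]<320 else .12))
S=cam("side")
print("lamp pivot z:",tri([ray(S,(338.8,128.8)),ray(cam("top"),(174.1,208.9))]))
```

```text
[[ 0.5174  0.0786  0.168 ]
 [ 0.5169  0.0666  0.168 ]
 [ 0.5168  0.0545  0.168 ]
 [ 0.5161  0.0421  0.168 ]
 [ 0.5157  0.0293  0.168 ]
 [ 0.5152  0.0162  0.168 ]
 [ 0.5148  0.0026  0.168 ]
 [ 0.5142 -0.0115  0.168 ]] slope deg 2.0189963719900557
[0.5181 0.0937 0.164 ]
[ 0.5133 -0.0387  0.164 ]
[0.4842 0.1574 0.12  ]
[0.6907 0.1498 0.12  ]
[ 0.4761 -0.1035  0.12  ]
lamp pivot z: (array([0.5552, 0.3578, 0.1768]), [np.float64(0.0002951668897308194), np.float64(0.0002951668897305885)])
```

```bash
python3 -m handwheel '[[1,-0.22,-0.1,0.2,0.033],[1,-0.22,-0.1,0.6,0.033],[1,-0.22,-0.1,1,0.033],[1,-0.22,-0.1,1,0.033],[1,-0.22,-0.1,1,0.033]]'
python3 -m handwheel '[[1,0,0,0.25,0],[1,0,0,0.5,0],[1,0,0,0.61,0],[1,0,0,0.61,0],[1,0,0,0.61,0]]'
python3 -m handwheel '[[0.5,0,0,0,0],[0.3,0,0,0,0],[0.2,0,0,0,0],[0.1,0,0,0,0],[0,0,0,0,0],[0,0,0,0,0],[0,0,0,0,0],[0,0,0,0,0],[0,0,0,0,0],[0,0,0,0,0]]' 50
```

```text
clock: 15.6
eef_pos: [0.5162, 0.0269, 0.223]
orientation: [-2.26, -2.182, 0.0]
ft_force: [0.9, 0.5, 0.0]
opening: 0.0854
gripper_force: 0.0
clock: 16.1
eef_pos: [0.517, 0.0269, 0.163]
orientation: [2.258, 2.181, 0.003]
ft_force: [0.7, -0.5, -0.3]
opening: 0.0852
gripper_force: 0.0
clock: 17.1
eef_pos: [0.5168, 0.0269, 0.1616]
orientation: [2.259, 2.181, 0.002]
ft_force: [4.6, 0.2, 0.3]
opening: 0.0102
gripper_force: 48.7
```

```bash
python3 -m handwheel '[[0,0,0.01,-0.06,0],[0,0,0.04,-0.14,0],[0,0,0.07,-0.21,0],[0,0,0.11,-0.29,0],[0,0,0.14,-0.36,0],[0,0,0.18,-0.42,0],[0,0,0.22,-0.49,0],[0,0,0.26,-0.55,0],[0,0,0.26,-0.55,0]]'
python3 - <<'E'
from h import *
S=cam("side"); cv2.imwrite("pics/s6.png",S["img"])
print(manip.sense()["torque"])
for k in ["cover_handle","lamp"]: print([(round(d["p"],2),d["xy"]) for d in manip.tip_of(k,"side")[:4]])
E
```

```text
clock: 18.0
eef_pos: [0.5413, 0.0261, 0.2166]
orientation: [-2.259, -2.181, 0.002]
ft_force: [-2.4, -0.2, -6.6]
opening: 0.0101
gripper_force: 49.1
[0.06008214 0.74817339 0.02090039]
[(0.65, [349.5, 203.7])]
[(0.97, [230.6, 466.4]), (0.64, [420.6, 358.1]), (0.6, [337.9, 129.7]), (0.6, [262.8, 328.1])]
```

View pics/s6.png

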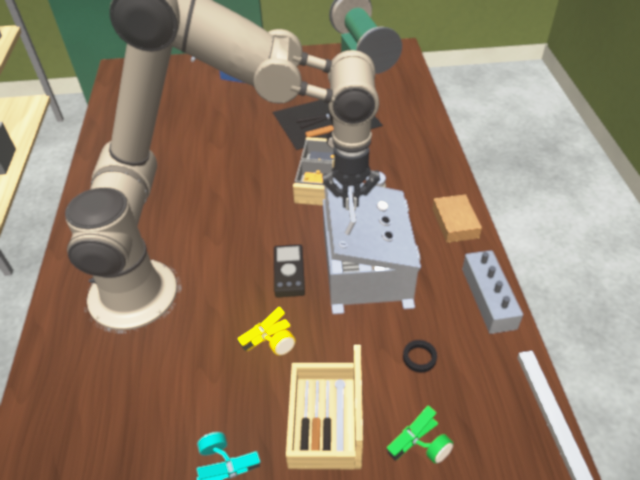

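The side view shows the cover about 20 degrees open, with its near edge raised, the gripper on the handle at (350,203), and the lamp on the rack behind. I continue along the arc.

```bash
python3 -m handwheel '[[0,0,0.09,-0.12,0],[0,0,0.2,-0.23,0],[0,0,0.31,-0.34,0],[0,0,0.43,-0.43,0],[0,0,0.56,-0.51,0],[0,0,0.7,-0.58,0],[0,0,0.84,-0.64,0],[0,0,0.99,-0.69,0],[0,0,0.99,-0.69,0],[0,0,0.99,-0.69,0],[0,0,0.99,-0.69,0]]'
python3 - <<'E'
from h import *
np.set_printoptions(precision=4,suppress=True)
S=cam("side"); T=cam("top"); cv2.imwrite("pics/c7.png",np.hstack([cv2.resize(S["img"][60:360,200:500],(400,400)),cv2.resize(T["img"][100:300,100:400],(400,267))[:400] if 0 else cv2.resize(T["img"][100:300,180:380],(400,400))]))
s=manip.sense(); p=np.array(s["eef_pos"]); print(p,s["ft_force"],s["gripper_force"],s["opening"])
H=np.array([.6856,.0217]); ex=np.array([.9994,-.0349]); d=(p[:2]-H)@ex
for zo in (0,.003,.006): print("theta",164.86-np.degrees(np.arctan2(p[2]+zo-.118,d)),np.hypot(d,p[2]+zo-.118))
for k in ["cover_handle","lamp","lamp_head","screw_jar"]:
  for c in "side","top": print(k,c,[(round(q["p"],2),np.round(q["xy"]).tolist()) for q in manip.tip_of(k,c)[:4]])
E
```

```text
clock: 19.25
eef_pos: [0.6415, 0.0228, 0.2881]
orientation: [2.257, 2.18, 0.006]
ft_force: [-3.1, 1.1, 6.6]
opening: 0.0099
gripper_force: 53.6
[0.6414 0.0229 0.2881] [-3.9592  0.1209  5.7389] 53.62560510635376 0.009791662357907486
theta 60.29250028922297 0.17570925705167978
theta 60.53454851487325 0.17861440688405933
theta 60.76884493861468 0.18152264233267243
cover_handle side [(0.93, [397.0, 176.0])]
cover_handle top [(0.66, [302.0, 156.0])]
lamp side [(0.95, [231.0, 466.0]), (0.91, [261.0, 332.0]), (0.8, [339.0, 129.0]), (0.74, [410.0, 439.0])]
lamp top [(0.78, [479.0, 199.0]), (0.76, [496.0, 328.0]), (0.75, [174.0, 210.0]), (0.74, [379.0, 304.0])]
lamp_head side [(0.94, [212.0, 437.0]), (0.92, [446.0, 451.0]), (0.72, [336.0, 144.0]), (0.62, [285.0, 346.0])]
lamp_head top [(0.98, [493.0, 181.0]), (0.63, [198.0, 215.0]), (0.63, [473.0, 340.0]), (0.58, [307.0, 213.0])]
screw_jar side [(0.36, [375.0, 199.0])]
screw_jar top [(0.63, [225.0, 193.0])]
```

View pics/c7.png

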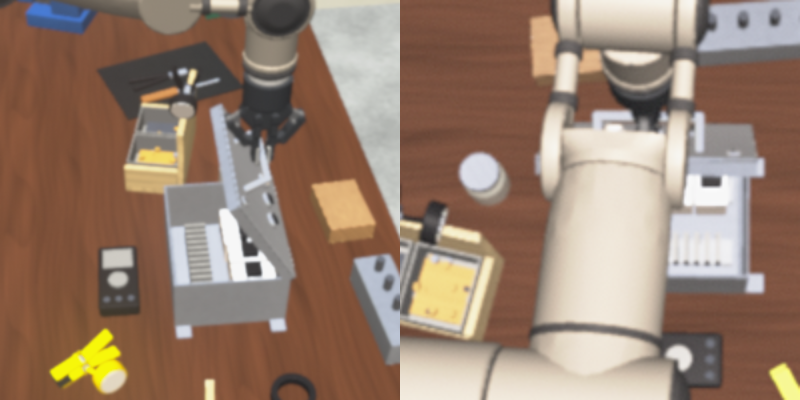

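The cover is open at about 60 degrees (handle at side (397,176)). The lamp at side (339,129) and the jar at top (225,193) are unchanged. I ease off the slight push towards the hinge and let it settle.

```bash
python3 -m handwheel '[[0,0,0,-0.02,0],[0,0,0,-0.02,0],[0,0,0,-0.02,0],[0,0,0,-0.02,0],[0,0,0,-0.02,0]]'
python3 -m handwheel '[[0,0,0,0,0],[0,0,0,0,0],[0,0,0,0,0],[0,0,0,0,0],[0,0,0,0,0]]'
```

```text
clock: 20.25
eef_pos: [0.6409, 0.0228, 0.2879]
orientation: [2.259, 2.182, 0.002]
ft_force: [-3.4, 3.0, 3.6]
opening: 0.0102
gripper_force: 53.4
clock: 20.75
eef_pos: [0.6409, 0.0228, 0.2879]
orientation: [2.259, 2.182, 0.001]
ft_force: [-2.7, 3.5, 4.6]
opening: 0.0101
gripper_force: 53.6
```

```bash
python3 -c "
from bench import manip
print(manip.close_job())"
```

```text
the job is handed in; nothing more can be done
None
```

I handed the job in with the black lamp clipped on the bin rack's back board, head towards the control box. The gripper is still holding the cover open at about 60 degrees, and the multimeter, tape and screw jar were not touched; the hand-in gave no verdict.

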